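# Set the board holder's sprung jaw on its stop pin

### The job

The repair on the circuit board in the holder is finished: open the holder so the board lies free. With your fingertips push the sprung jaw back by the front of its black thumb lug, without gripping the lug, until the stop pin is past the catch; then let the jaw return and stay hooked half open, and take your hand away. Leave the board lying on its bed and do not disturb the things around the holder.

Things in the scene. Friction and masses are not known exactly. Their poses are not given: they have to be found in the camera images.
- holder: Bench-top circuit board holder, fixed. Origin on the bench under its middle; its x axis is the direction in which the jaw is pushed open, z up. Aluminium base 200 x 92 x 10 mm (x -90 to 110); blue fixed jaw x -80 to -60, 30 mm high; rear block x 80 to 102, 29 mm high; guide rods with springs at y +-30; steel catch lever behind the jaw, 19 to 26 mm above the bench, red tail knob at x 116.
- jaw (a joint): Position of the sprung blue jaw along the holder's x axis, m. 0: clamped on the board (start); grows as it is pushed back (holder's +x); 0.030: hard end stop. Springs push it towards 0 with 5 N at 0, rising evenly to 11 N at 0.030. Pushed beyond 0.020 and let go, it comes back and stays hooked at about 0.018; pushed less, it runs back to 0.
- lug_face (a point): Middle of the face to push on: the ribbed front (holder's -x) face of the black upright thumb lug on the jaw; moves with the jaw. At joint 0 it lies 22 mm along +x from the holder's origin, 47 mm above the bench. The face is 44 mm wide (holder y) and 34 mm high, 30 to 64 mm above the bench. In front of it come a 12 mm deep step of the jaw 30 mm high, then the board (chips 25 mm high).
- lug_back (a point): Steel stiffening plate riveted to the back (holder's +x side) of the black thumb lug, 44 mm wide, 31 mm high, its top 62 mm above the bench; lug and plate together are 10.5 mm thick (holder x). This point: middle of its outer face. The lug is pushed from the front only; fingers on this plate count as gripping.
- stop_pin (a point): Top of the brass stop pin, 6 mm diameter, upright on a tongue 14 mm behind the jaw; moves with the jaw. From about 0.006 of jaw travel it pushes the catch lever aside (up to 3 N more); the lever snaps behind it at about 0.019.
- catch (a joint): Angle of the catch lever, rad. 0: at rest, hook in the pin's path; it grows to about 0.2 while the pin pushes it aside and springs back to 0 when the pin has passed.
- board_mid (a point): Middle of the green circuit board, 70 x 42 x 2.4 mm, 30 g, loose: clamped flat between the jaws on the holder's bed at the start, 21 mm above the bench.
- bed (a point): Middle of the top of the dark pad of the holder's bed (42 x 40 mm), on which the board lies.
- flux_jar_mid (a point): Bystander: centre of a small amber glass jar with black cap, 36 mm diameter, 36 mm high, standing on the bench.
- dropper_mid (a point): Bystander: centre of a blue dropper bottle with white cap, 30 mm diameter, 72 mm high, standing on the bench.
- phone_shell_mid (a point): Bystander: centre of an open dark phone housing, 150 x 72 x 8 mm, lying on the bench.
- tweezers_mid (a point): Bystander: middle of steel tweezers, 140 mm long, 16 mm wide, 8 mm high, lying on the bench.
Things that resemble listed ones, but are neither listed nor needed, are in the scene too. What is shaped like the holder but white is not meant. Of the things that look like the part that bears board_mid, the larger one is meant.

How it is judged:
By the outcome, as a careful person would: the job done as asked, in the order asked, and still so for the second after the job is handed in, with the robot touching nothing.
It also fails if it takes over 38 s, if anything falls off the work surface, if the arm or the gripper's body presses on something with over 40 N, if the wrist force passes 120 N, or if a joint passes its speed limit or range.

### The arm

A 6-joint arm with a two-finger parallel gripper is mounted at the origin on the work surface. World frame = base frame: x ahead of the robot, y to its left, z up, the work surface at z = 0. Lengths are in m, angles in rad, forces in N, time in s.
With the tool pointing down it reaches from about 0.3 to 0.775 m from the base axis. Payload 14.6 kg.
Tool frame: the origin (TCP) lies at the very end of the fingers, on their centre line; the grasp point (between the pads) lies 19 mm behind it (ctrl.hold_point_z is the z of the grasp point in the tool frame, in m); z points along the fingers, y is the direction in which the jaws open and shut (so a half turn about z gives the same grasp; the last joint's range is limited). The gripper opens to 94 mm and grips with 3 to 60 N. Pads are 16 mm wide; open, the fingers measure 119 mm over their backs; the gripper's body (75 mm by 177 mm) begins 78 mm behind the grasp point.
Start: joints at [-1.399, 0.3, 1.521, -0, 1.321, -0.067], TCP at [0.13, -0.534, 0.205] pointing down, gripper open.
Joint ranges: [-3.03, 3.03], [-0.79, 2.21], [0.23, 2.52], [-1.04, 4.18], [0, 3.07], [-2.55, 2.55]. Speed limits (rad/s): [2.22, 2.22, 2.57, 3.14, 3.14, 3.14].

### API

Orientations are given as [roll, pitch, yaw] about the fixed x, y, z axes, in that order (R = Rz(yaw) Ry(pitch) Rx(roll)).
In Python, from station import ctrl, cams, hand_in gives the robot as it stands.
- The arm moves only by the tool servo_tool, never from a script. Its argument "rows" is a list of rows, each a list of 7 numbers: the shift along the world's x, y, z in m, then the turn, a rotation vector about the world's x, y, z in rad, then the gripper command: -1 is shut, 1 is fully open, values between are in proportion. A call has exactly 8 rows; each row is the pose to reach, as a shift and turn from the pose measured when the call began; what a row does not reach only later rows make up. A row lasts 1/12 s, in which the tool goes at most 41.7 mm and 7.16 degrees, less where a joint would pass 70% of its speed; a pose out of reach is approached as far as the arm can. A call with a gripper value outside its range is refused whole. The fingers move at their own pace and stop on an object; "newtons" is the grip in N (left out, the last holds). Time passes only in rows, so rows that repeat a pose let the fingers close, or fill a call up. It gives the time, the measured TCP pose, the force and the opening at its end, in the units of the state.
- ctrl.get_obs(): the state, without advancing time (a new reading comes with each control period).
- cams.camera(name): name is "scene" or "top"; returns a dict with "image" (480x640x3 uint8, red, green, blue), "depth" (480x640 float32, m along the optical axis (not along the pixel's ray), 0 where there is no reading), "fx", "fy", "cx", "cy" (pixels), "dist_coeffs" ([k1, k2, p1, p2, k3] as OpenCV has them; the pictures are not rectified), "rvec" (rotation vector, rad) and "tvec" (3), from world to camera coordinates, as OpenCV has them. Camera axes: x right, y down, z forward; pixel columns grow to the right and rows downward; lengths in m; the calibration is good to about 2 mm. A picture is of the moment at which its call begins.
- hand_in(): hands the job in, once; it reports no verdict.
Trained networks look in a picture, given as the dict that the camera call returned (one of the last four; its "shot" number tells which), for a name from the list of things; names that differ only in an ending like _2 or _b are one class to them, and where a whole thing is asked for, a point or a joint stands for the part that bears it (a point fixed in the world has none). Each returns a list of dicts, best first, with "p" (0 to 1); they miss things now and then, are a little off and sometimes report something else, mostly with a low value. They report only what shows in the picture. A call takes as long as a camera call. They do not tell look-alikes from the thing itself.
- cams.spot_in(picture, name): "box" ([left, top, right, bottom] as shares, 0 to 1, of the picture: columns of its width, rows of its height, round what is visible of it).
- cams.place_of(picture, name): "at" ([column, row] as shares, 0 to 1, of the picture: columns of its width, rows of its height: a listed point, or the origin of a listed thing).
The state is a dict: "time_s": time; "qpos": joint angles; "joint_vel": joint speeds; "tau": joint torques, N m; "ee_pos": TCP position; "eef_rot": TCP orientation; "force": force on the tool from outside, world axes, zero at the start; "moment": the same for the moment, N m; "grip_width": finger opening in m.
Only numpy, scipy, OpenCV 4.12 (cv2) and the standard library are available. Lean on these libraries where they do the work, as an engineer would, in place of code of your own. Each camera call takes 0.05 s, during which the arm holds its last target.

## Working session

There is one attempt and no reset: what is moved stays moved. The work goes in short steps, Python scripts to look and compute and a tool call to move; the robot and the scene stay as the last step left them, time stands still between calls to the robot, and variables do not carry over. Pictures are saved under pics/ and viewed, and the job is handed in when it is done.

Besides the shell and the picture viewer there is one more tool, called after "Call:" as name([rows], argument=value, ...), one row to a line, values as JSON. servo_tool: Moves the arm, as the interface text tells. Its arguments: {"type":"object","properties":{"rows":{"type":"array"},"newtons":{"type":"number"}},"required":["rows"]}

```bash
ls; mkdir -p pics
cat > h.py <<'E'
import numpy as np, cv2, pickle
from station import ctrl, cams
def save(p,n):
    cv2.imwrite('pics/'+n+'.png', cv2.cvtColor(p['image'],cv2.COLOR_RGB2BGR))
def K(p): return np.array([[p['fx'],0,p['cx']],[0,p['fy'],p['cy']],[0,0,1.]])
def Rt(p): return cv2.Rodrigues(np.array(p['rvec'],float))[0], np.array(p['tvec'],float).reshape(3)
def ray(p,u,v):
    n=cv2.undistortPoints(np.array([[[u,v]]],float),K(p),np.array(p['dist_coeffs'],float)).reshape(2)
    R,t=Rt(p); return -R.T@t, R.T@np.array([n[0],n[1],1.])
def atz(p,u,v,z):
    o,d=ray(p,u,v); return o+d*(z-o[2])/d[2]
def bydepth(p,u,v):
    dd=p['depth'][int(round(v)),int(round(u))]
    o,d=ray(p,u,v); return o+d*dd
def proj(p,X):
    return cv2.projectPoints(np.array(X,float).reshape(-1,1,3),np.array(p['rvec'],float),np.array(p['tvec'],float),K(p),np.array(p['dist_coeffs'],float))[0].reshape(-1,2)
E
python3 - <<'E'
from h import *
print(ctrl.get_obs())
for c in ('scene','top'):
    p=cams.camera(c); save(p,c+'0'); pickle.dump(p,open(c+'0.pkl','wb'))
    for n in ['holder','lug_face','lug_back','stop_pin','board_mid','bed','flux_jar_mid','dropper_mid','phone_shell_mid','tweezers_mid','jaw','catch']:
        for f in ('place_of',):
            print(c,n,[(round(r['p'],2),(np.array(r['at'])*[640,480]).round(1).tolist(), bydepth(p,min(639,r['at'][0]*640),min(479,r['at'][1]*480)).round(3).tolist()) for r in getattr(cams,f)(p,n)[:3]] if n not in('jaw','catch') else '')
print(ctrl.get_obs()['time_s'])
E
```

```text
pics
{'time_s': 0.0, 'qpos': array([-1.39860081e+00,  3.00456395e-01,  1.52157352e+00,  7.59254183e-06,
        1.32071506e+00, -6.65849098e-02]), 'joint_vel': array([ 0.00031836,  0.00082809, -0.00127526, -0.00055086, -0.00071005,
       -0.00021035]), 'tau': array([ 1.16898968e-04, -5.31804264e+01, -3.52738667e+01,  7.08943186e-02,
        2.44784314e-02, -5.78338904e-05]), 'ee_pos': array([ 0.13004668, -0.53413282,  0.2048976 ]), 'eef_rot': array([-3.14044337e+00, -8.40084260e-05,  2.38778498e-01]), 'force': array([-0.3026231 ,  0.36677479,  0.21272812]), 'moment': array([-0.04577804, -0.03368261, -0.00128136]), 'grip_width': 0.09390942538259034}
scene holder [(0.81, [338.5, 282.5], [0.564, 0.107, 0.032]), (0.69, [239.4, 204.3], [0.353, -0.118, 0.024])]
scene lug_face [(0.69, [338.8, 268.7], [0.563, 0.107, 0.064]), (0.16, [369.4, 239.2], [0.461, 0.153, 0.046])]
scene lug_back [(0.94, [345.9, 271.5], [0.558, 0.119, 0.055]), (0.8, [239.3, 193.7], [0.347, -0.117, 0.047])]
scene stop_pin [(0.73, [345.4, 287.9], [0.573, 0.119, 0.03]), (0.7, [240.5, 205.2], [0.364, -0.112, 0.031])]
scen
[... 970 characters left out ...]
11, 0.027])]
top board_mid [(0.93, [176.0, 200.1], [0.632, 0.249, 0.002]), (0.81, [295.1, 257.0], [0.506, 0.089, 0.023])]
top bed [(0.92, [482.1, 371.6], [0.292, -0.136, 0.022]), (0.68, [263.4, 213.5], [0.582, 0.123, 0.01]), (0.58, [293.3, 258.2], [0.505, 0.092, 0.024])]
top flux_jar_mid [(0.71, [214.2, 274.6], [0.502, 0.206, 0.034])]
top dropper_mid [(0.75, [257.8, 306.0], [0.442, 0.15, 0.073]), (0.15, [353.7, 212.7], [0.557, -0.009, 0.006])]
top phone_shell_mid [(0.67, [351.9, 210.9], [0.561, -0.007, 0.004])]
top tweezers_mid [(0.77, [325.8, 321.3], [0.409, 0.064, 0.001]), (0.67, [354.0, 216.2], [0.552, -0.008, 0.008]), (0.57, [213.5, 274.5], [0.502, 0.207, 0.034])]
top jaw 
top catch 
1.1
```

View pics/scene0.png

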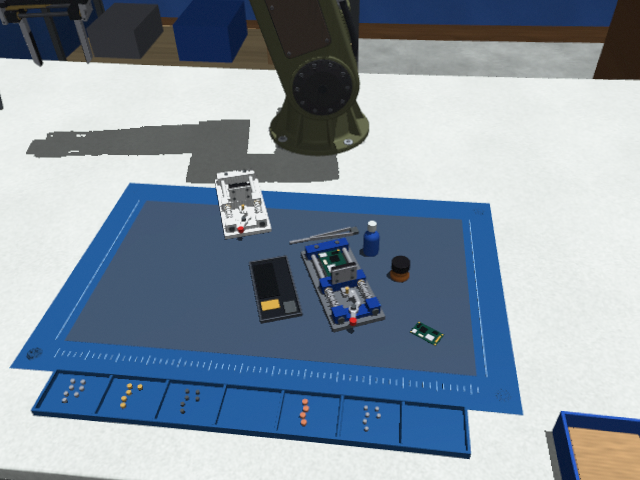

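View pics/top0.png

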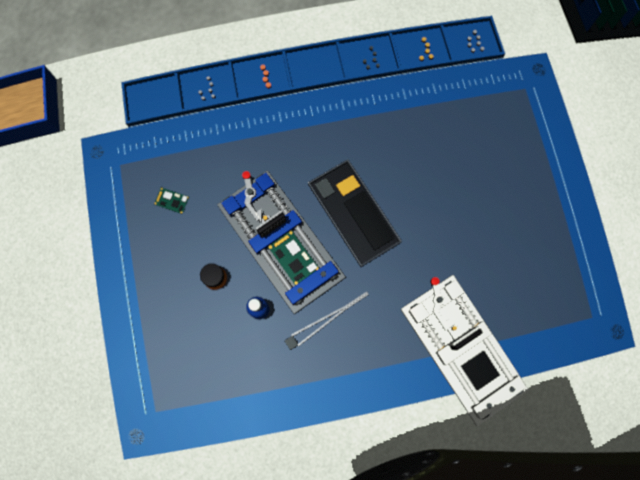

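Run:
```python
import cv2
for n,(a,b,c,d) in {'scene0':(270,210,430,330),'top0':(200,170,360,320)}.items():
    im=cv2.imread(f'pics/{n}.png')[b:d,a:c]
    cv2.imwrite(f'pics/{n}z.png',cv2.resize(im,None,fx=4.5 if n=='scene0' else 4,fy=4.5 if n=='scene0' else 4,interpolation=cv2.INTER_CUBIC))
```

```text
(no output)
```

View zooms.

The scene view shows the blue holder at about (340,285), with the white decoy at (240,205). In the top view the holder runs from the fixed jaw at about (312,285) to the red knob at (246,174), so its +x points away from the robot. The jar, dropper, phone housing and tweezers surround it.

View pics/scene0z.png

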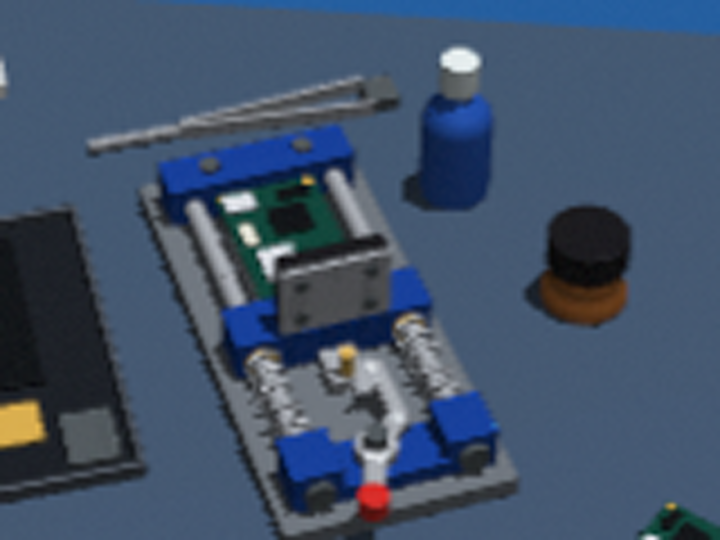

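View pics/top0z.png

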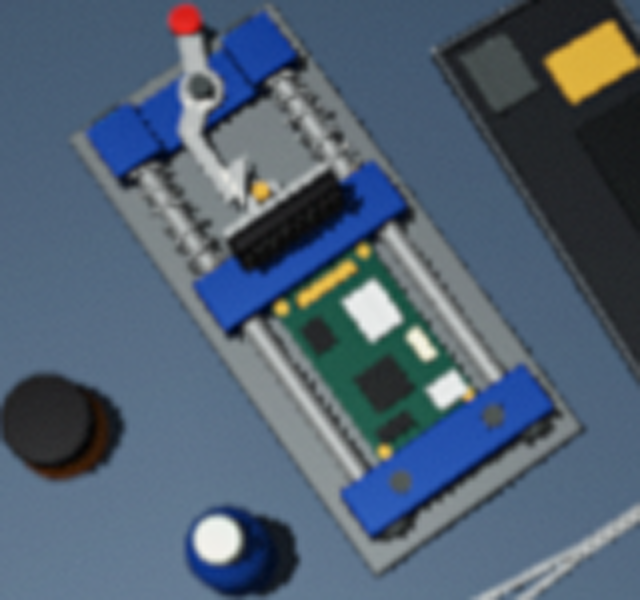

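```bash
cat > fit.py <<'E'
from h import *
from scipy.optimize import minimize
def cloud(p,x0,x1,y0,y1):
    v,u=np.mgrid[0:480,0:640]; d=p['depth'].ravel(); 
    n=cv2.undistortPoints(np.stack([u.ravel(),v.ravel()],1).astype(float).reshape(-1,1,2),K(p),np.array(p['dist_coeffs'],float)).reshape(-1,2)
    R,t=Rt(p); X=(np.c_[n,np.ones(len(n))]*d[:,None]-t)@R
    m=(d>0)&(X[:,0]>x0)&(X[:,0]<x1)&(X[:,1]>y0)&(X[:,1]<y1)
    return X[m],p['image'].reshape(-1,3)[m]
if __name__=='__main__':
    for c in('scene','top'):
        p=pickle.load(open(c+'0.pkl','rb'))
        X,C=cloud(p,.4,.66,.02,.19)
        # bench z
        print(c,'bench z',np.median(X[X[:,2]<.004,2]))
        # lug top: z>.056
        L=X[(X[:,2]>.052)&(X[:,0]>.5)]; print('lug',len(L),L.mean(0).round(4),L.min(0).round(4),L.max(0).round(4))
        if len(L)>5:
            w,V=np.linalg.eigh(np.cov(L[:,:2].T)); print('long dir',np.degrees(np.arctan2(*V[::-1,1])),w)
        # outline by minAreaRect of points z>.006, excluding dropper
        Q=X[(X[:,2]>.006)&(X[:,2]<.05)]
        cen=np.array([.531,.102]); a=np.radians(25)
        q=(Q[:,:2]-cen)@np.array([[np.cos(a),-np.sin(a)],[np.sin(a),np.cos(a)]])
        q=q[(abs(q[:,1])<.058)&(abs(q[:,0])<.125)]
        print(len(q),np.percentile(q,[1,99],axis=0)); r=cv2.minAreaRect(q.astype(np.float32)); print(r)
        # base top at z~.01
        B=Q[(Q[:,2]>.006)&(Q[:,2]<.014)][:,:2]
        q=(B-cen)@np.array([[np.cos(a),-np.sin(a)],[np.sin(a),np.cos(a)]]); q=q[(abs(q[:,1])<.058)&(abs(q[:,0])<.125)]
        print('base',cv2.minAreaRect(q.astype(np.float32)),q.min(0),q.max(0))
E
python3 fit.py
```

```text
scene bench z 0.0016085474282129602
lug 236 [0.5579 0.1141 0.0607] [0.5429 0.0922 0.052 ] [0.5703 0.1354 0.0683]
long dir 114.14281614720491 [1.06863269e-05 1.68297275e-04]
4300 [[-0.11802804 -0.04578336]
 [ 0.11350747  0.04477136]]
((-0.0012731924653053284, 0.0007829107344150543), (0.10024548321962357, 0.2492208480834961), 86.43062591552734)
base ((-0.0064880698919296265, 0.0011082030832767487), (0.10024548321962357, 0.23877081274986267), 86.43062591552734) [-0.12498698 -0.0474661 ] [0.11153702 0.05786038]
top bench z 0.0008853723206655331
lug 303 [0.5524 0.1131 0.0621] [0.5404 0.0919 0.0521] [0.5676 0.1354 0.0666]
long dir 113.99845973385506 [1.30340879e-05 1.63514693e-04]
8228 [[-0.09214119 -0.0441274 ]
 [ 0.10744451  0.04659669]]
((-0.0018935129046440125, 0.0011989697813987732), (0.09975231438875198, 0.24535484611988068), 86.6390609741211)
base ((-0.007306158542633057, 0.001516837626695633), (0.09975231438875198, 0.23451091349124908), 86.6390609741211) [-0.12489919 -0.04650558] [0.10879267 0.05777716]
```

Run:
```python
from h import *
pt=pickle.load(open('top0.pkl','rb')); ps=pickle.load(open('scene0.pkl','rb'))
loc=np.array([[110,-46,10],[110,46,10],[-90,46,10],[-90,-46,10]])/1000
top=np.array([[265,5],[72,137],[378,573],[580,430]])/4+[200,170]
sc=np.array([[282,535],[518,487],[0,0],[140,187]])/4.5+[270,210]
def fit(W,L):
    a=L[:,:2]-L[:,:2].mean(0); b=W[:,:2]-W[:,:2].mean(0)
    th=np.arctan2((a[:,0]*b[:,1]-a[:,1]*b[:,0]).sum(),(a*b).sum())
    R=np.array([[np.cos(th),-np.sin(th)],[np.sin(th),np.cos(th)]])
    t=W[:,:2].mean(0)-R@L[:,:2].mean(0)
    return np.degrees(th),t,(W[:,:2]-t)@R-L[:,:2]
W=np.array([atz(pt,*u,.01) for u in top]); print(fit(W,loc))
k=[0,1,3]
W2=np.array([atz(ps,*u,.01) for u in sc[k]]); print(fit(W2,loc[k]))
f=fit(W,loc); g=fit(W2,loc[k])
th=np.radians((f[0]+g[0])/2); t=(f[1]+g[1])/2
print(th,t)
R=np.array([[np.cos(th),-np.sin(th)],[np.sin(th),np.cos(th)]])
def box(x0,x1,y0,y1,z0,z1): return [(x,y,z) for z in(z0,z1) for x,y in((x0,y0),(x1,y0),(x1,y1),(x0,y1))]
for p,(a,b,c,d),n in((pt,(200,170,360,320),'topf'),(ps,(270,210,430,330),'scf')):
    im=cv2.resize(cv2.cvtColor(p['image'],cv2.COLOR_RGB2BGR)[b:d,a:c],None,fx=4,fy=4,interpolation=cv2.INTER_CUBIC)
    for B in(box(-90,110,-46,46,0,10),box(22,32.5,-22,22,30,64),box(-80,-60,-46,46,10,30)):
        X=np.array(B)/1000.; X[:,:2]=X[:,:2]@R.T+t
        q=((proj(p,X)-[a,b]+.5)*4-.5).astype(int)
        for i in range(4):
            for j,k2 in((i,(i+1)%4),(4+i,4+(i+1)%4),(i,i+4)): cv2.line(im,tuple(map(int,q[j])),tuple(map(int,q[k2])),(0,255,255),1)
    cv2.imwrite(f'pics/{n}.png',im)
    
for nm,l in(('lug_face',[.022,0]),('lug_face',[.022,0])): print(nm,R@l+t)
```

```text
(np.float64(24.14493474136185), array([0.52802377, 0.10181992]), array([[-0.00062741,  0.00225443],
       [-0.00074542, -0.00217505],
       [ 0.00091799, -0.00158543],
       [ 0.00045485,  0.00150605]]))
(np.float64(23.02984915493407), array([0.53188784, 0.10431548]), array([[-1.72572512e-03,  1.37705141e-03],
       [ 1.64796601e-03, -6.18987046e-04],
       [ 7.77591024e-05, -7.58064367e-04]]))
0.41167765145358154 [0.5299558 0.1030677]
lug_face [0.55011772 0.11187094]
lug_face [0.55011772 0.11187094]
```

View pics/topf.png

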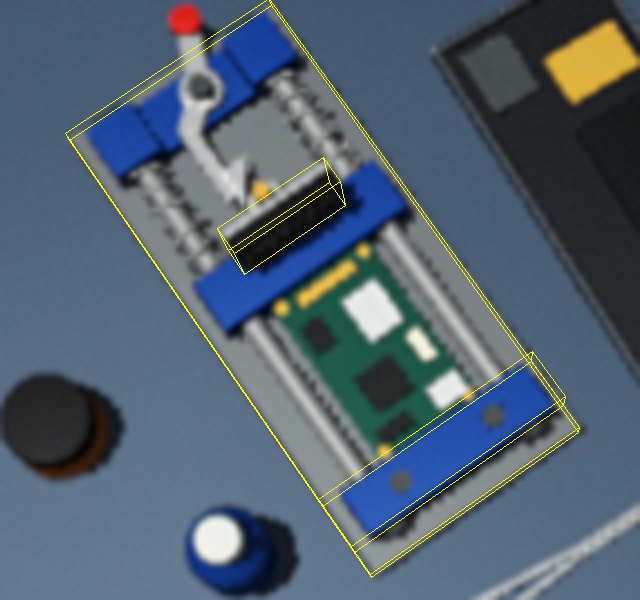

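View pics/scf.png

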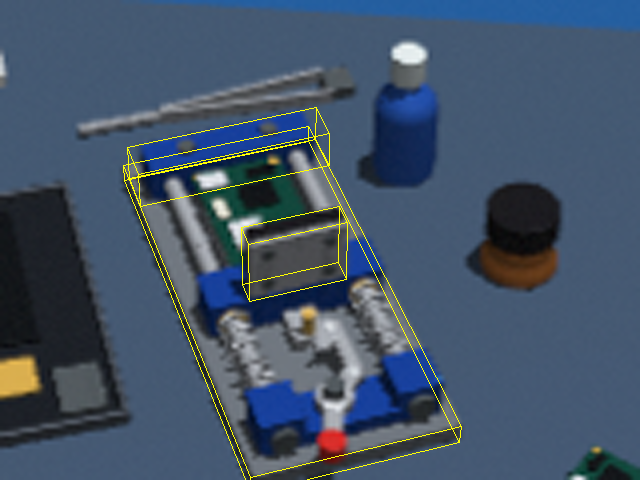

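The model overlay fits both pictures to about 2 mm. The holder is at (0.530, 0.103) with yaw about 23.7°, which puts the lug face at about (0.550, 0.112). The plan is to go above the board with the fingers shut and the tool x axis along the holder's x.

Call:
servo_tool([
  [0.015, 0.025, 0, 0, 0, 0.02, -1],
  [0.035, 0.057, 0, 0, 0, 0.04, -1],
  [0.056, 0.09, 0, 0, 0, 0.06, -1],
  [0.077, 0.124, 0, 0, 0, 0.08, -1],
  [0.098, 0.158, 0, 0, 0, 0.1, -1],
  [0.119, 0.192, 0, 0, 0, 0.12, -1],
  [0.14, 0.226, 0, 0, 0, 0.14, -1],
  [0.161, 0.26, 0, 0, 0, 0.16, -1],
], newtons=20)

```text
time_s: 1.77
ee_pos: [0.2916, -0.2727, 0.2057]
eef_rot: [3.141, -0.0, 0.399]
force: [0.3, -0.8, 0.5]
grip_width: 0.0442
```

Call:
servo_tool([
  [0.02, 0.033, 0, 0, 0, 0.005, -1],
  [0.04, 0.066, 0, 0, 0, 0.01, -1],
  [0.06, 0.099, 0, 0, 0, 0.015, -1],
  [0.08, 0.132, 0, 0, 0, 0.015, -1],
  [0.1, 0.165, 0, 0, 0, 0.015, -1],
  [0.12, 0.198, 0, 0, 0, 0.015, -1],
  [0.14, 0.231, 0, 0, 0, 0.015, -1],
  [0.16, 0.264, 0, 0, 0, 0.015, -1],
])

```text
time_s: 2.43
ee_pos: [0.4522, -0.0066, 0.2059]
eef_rot: [3.141, -0.001, 0.415]
force: [0.5, -1.1, 0.0]
grip_width: 0.001
```

Call:
servo_tool([
  [0.02, 0.032, 0, 0, 0, 0, -1],
  [0.041, 0.064, 0, 0, 0, 0, -1],
  [0.06, 0.092, -0.01, 0, 0, 0, -1],
  [0.069, 0.106, -0.035, 0, 0, 0, -1],
  [0.069, 0.106, -0.07, 0, 0, 0, -1],
  [0.069, 0.106, -0.1, 0, 0, 0, -1],
  [0.069, 0.106, -0.12, 0, 0, 0, -1],
  [0.069, 0.106, -0.12, 0, 0, 0, -1],
])

```text
time_s: 3.1
ee_pos: [0.5192, 0.0992, 0.0819]
eef_rot: [-3.141, 0.006, 0.415]
force: [-0.1, 0.7, 0.3]
grip_width: 0.0001
```

Run:
```python
from h import *
print({k:np.round(v,4) for k,v in ctrl.get_obs().items() if k in('time_s','ee_pos','eef_rot','force','grip_width')})
for c,(a,b,w,d) in(('scene',(270,210,430,330)),('top',(200,170,360,320))):
    p=cams.camera(c); save(p,c+'1'); pickle.dump(p,open(c+'1.pkl','wb'))
    cv2.imwrite(f'pics/{c}1z.png',cv2.resize(cv2.cvtColor(p['image'],cv2.COLOR_RGB2BGR)[b:d,a:w],None,fx=4,fy=4,interpolation=cv2.INTER_CUBIC))
```

```text
{'time_s': np.float64(3.1), 'ee_pos': array([0.5192, 0.0992, 0.0819]), 'eef_rot': array([-3.1407,  0.0055,  0.4148]), 'force': array([-0.1003,  0.7315,  0.2831]), 'grip_width': np.float64(0.0001)}
```

View pics/scene1z.png

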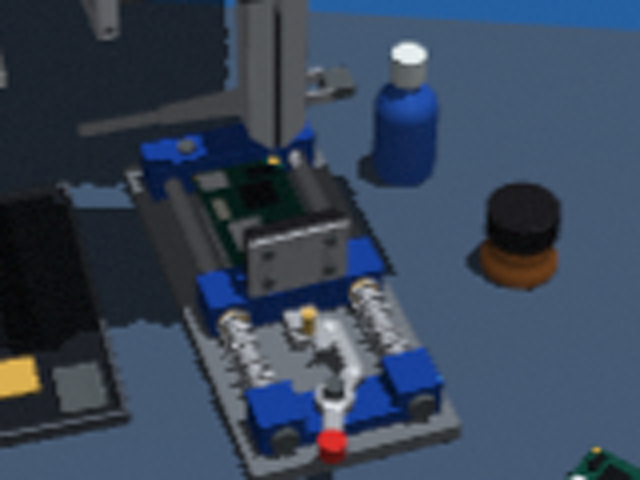

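View pics/top1z.png

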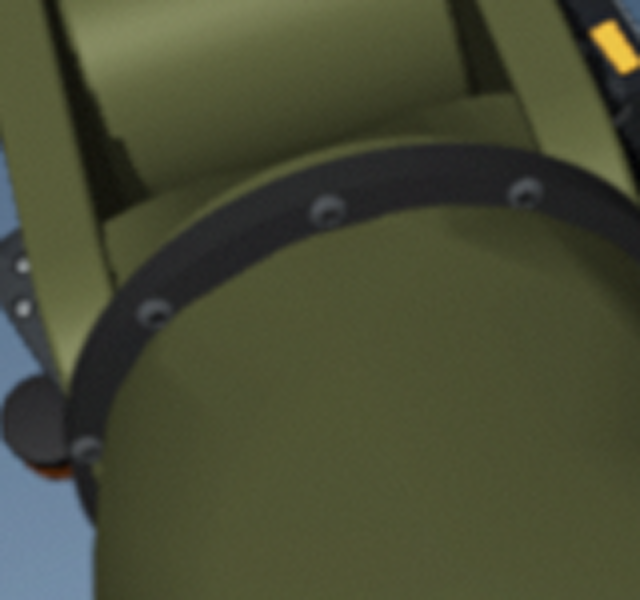

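The scene view shows the shut fingertips at (274,140) in the zoom, over the board and in front of the lug at (297,255). The arm hides the top view. Next I lower to about 40 mm and then advance towards the lug.

Call:
servo_tool([
  [0, 0, -0.015, 0, 0, 0, -1],
  [0, 0, -0.03, 0, 0, 0, -1],
  [0, 0, -0.04, 0, 0, 0, -1],
  [0, 0, -0.042, 0, 0, 0, -1],
  [0.003, 0.001, -0.042, 0, 0, 0, -1],
  [0.007, 0.003, -0.042, 0, 0, 0, -1],
  [0.011, 0.005, -0.042, 0, 0, 0, -1],
  [0.011, 0.005, -0.042, 0, 0, 0, -1],
])

```text
time_s: 3.87
ee_pos: [0.5336, 0.1048, 0.0453]
eef_rot: [3.14, -0.002, 0.415]
force: [0.3, -0.0, 0.5]
grip_width: 0.0005
```

Call:
servo_tool([
  [0, 0, -0.003, 0, 0, 0, -1],
  [0.001, 0, -0.004, 0, 0, 0, -1],
  [0.002, 0.001, -0.004, 0, 0, 0, -1],
  [0.004, 0.002, -0.004, 0, 0, 0, -1],
  [0.006, 0.003, -0.004, 0, 0, 0, -1],
  [0.008, 0.003, -0.004, 0, 0, 0, -1],
  [0.009, 0.004, -0.004, 0, 0, 0, -1],
  [0.009, 0.004, -0.004, 0, 0, 0, -1],
])

```text
time_s: 4.53
ee_pos: [0.5424, 0.1084, 0.0412]
eef_rot: [3.14, -0.001, 0.415]
force: [-3.1, -3.0, 2.8]
grip_width: 0.0004
```

```bash
cat > look.py <<'E'
from h import *
import sys
print({k:np.round(v,4) for k,v in ctrl.get_obs().items() if k in('time_s','ee_pos','eef_rot','force','grip_width')})
n=sys.argv[1]; p=cams.camera('scene'); save(p,'s'+n); pickle.dump(p,open(f's{n}.pkl','wb'))
a,b,w,d=(270,210,430,330)
cv2.imwrite(f'pics/s{n}z.png',cv2.resize(cv2.cvtColor(p['image'],cv2.COLOR_RGB2BGR)[b:d,a:w],None,fx=4.5,fy=4.5,interpolation=cv2.INTER_CUBIC))
E
python3 look.py 2
```

```text
{'time_s': np.float64(4.5333), 'ee_pos': array([0.5424, 0.1084, 0.0412]), 'eef_rot': array([ 3.140e+00, -8.000e-04,  4.148e-01]), 'force': array([-3.0828, -2.991 ,  2.8193]), 'grip_width': np.float64(0.0004)}
```

View pics/s2z.png

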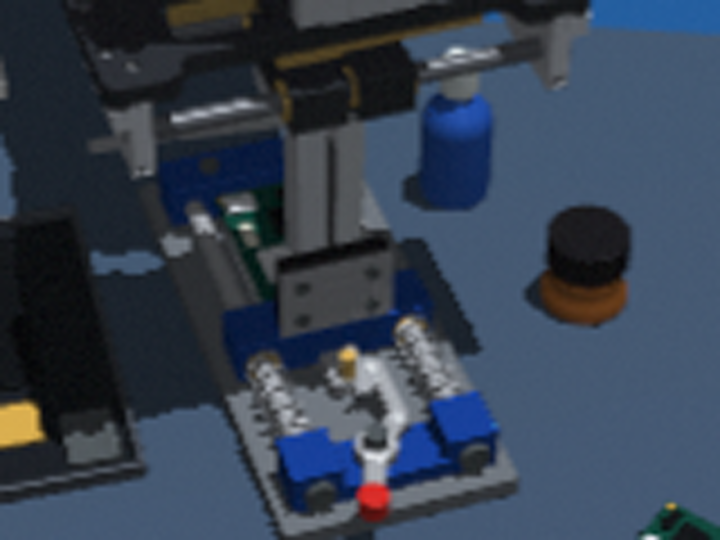

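The fingertips now touch the ribbed face at z = 41 mm. They span zoom columns 285–365, within the lug at 277–393, and the contact force is about 4 N. The jaw is still at 0, so I push slowly along holder +x.

Call:
servo_tool([
  [0.002, 0.001, 0, 0, 0, 0, -1],
  [0.004, 0.002, 0, 0, 0, 0, -1],
  [0.006, 0.003, 0, 0, 0, 0, -1],
  [0.008, 0.0035, 0, 0, 0, 0, -1],
  [0.01, 0.0045, 0, 0, 0, 0, -1],
  [0.012, 0.0055, 0, 0, 0, 0, -1],
  [0.014, 0.006, 0, 0, 0, 0, -1],
  [0.016, 0.007, 0, 0, 0, 0, -1],
])

```text
time_s: 5.25
ee_pos: [0.5575, 0.1151, 0.0412]
eef_rot: [3.14, 0.002, 0.415]
force: [-9.0, -4.1, 6.0]
grip_width: 0.0005
```

Call:
servo_tool([
  [0.0015, 0.0005, 0, 0, 0, 0, -1],
  [0.003, 0.0015, 0, 0, 0, 0, -1],
  [0.0045, 0.002, 0, 0, 0, 0, -1],
  [0.006, 0.0025, 0, 0, 0, 0, -1],
  [0.007, 0.003, 0, 0, 0, 0, -1],
  [0.008, 0.0035, 0, 0, 0, 0, -1],
  [0.008, 0.0035, 0, 0, 0, 0, -1],
  [0.008, 0.0035, 0, 0, 0, 0, -1],
])

```text
time_s: 5.92
ee_pos: [0.5646, 0.1183, 0.0411]
eef_rot: [3.141, 0.004, 0.415]
force: [-9.0, -2.9, 6.5]
grip_width: 0.0007
```

```bash
python3 look.py 3
```

```text
{'time_s': np.float64(5.9167), 'ee_pos': array([0.5646, 0.1183, 0.0411]), 'eef_rot': array([3.1409, 0.0045, 0.4149]), 'force': array([-9.0029, -2.8963,  6.5324]), 'grip_width': np.float64(0.0007)}
```

View pics/s3z.png

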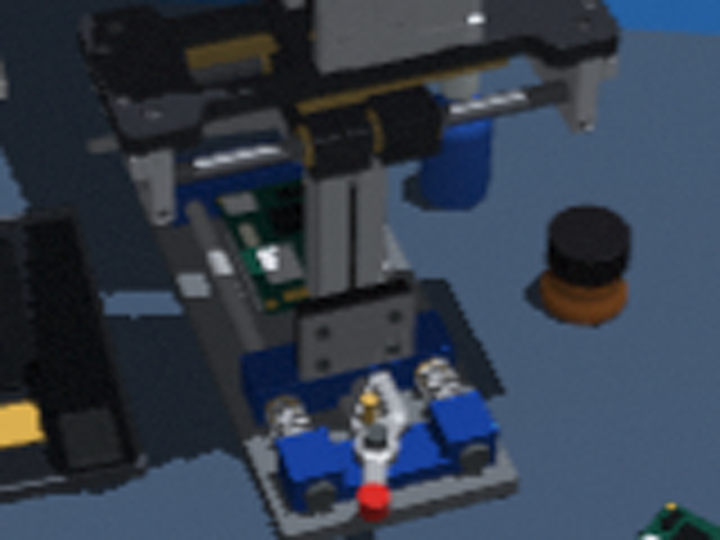

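Run:
```python
from h import *
a=pickle.load(open('s2.pkl','rb')); b=pickle.load(open('s3.pkl','rb'))
f=lambda p,u,v,z:atz(p,(u+.5)/4.5-.5+270,(v+.5)/4.5-.5+210,z)
for (q,r,z) in(((280,274),(300,316),.062),((391,258),(413,298),.062),((348,352),(370,400),.03)):
    d=(f(b,*r,z)-f(a,*q,z))[:2]; print(d, d@[.9157,.4019], d@[-.4019,.9157], f(b,*r,z))
```

```text
[0.02135534 0.00974133] 0.023470131100560822 0.00033742631197933087 [0.58744264 0.10534813 0.062     ]
[0.02056295 0.00973628] 0.022742507331233435 0.0006512650952609845 [0.57377086 0.14600096 0.062     ]
[0.0239461  0.01035452] 0.02608892161317864 -0.00014230216696046625 [0.59684286 0.13242658 0.03      ]
```

The pictures put the jaw travel at about 23–26 mm and the arm's own position gives 24 mm. That is past 20 mm and short of the stop at 30 mm. I now back off slowly and let the jaw return onto the catch.

Call:
servo_tool([
  [-0.001, -0.0005, 0, 0, 0, 0, -1],
  [-0.002, -0.001, 0, 0, 0, 0, -1],
  [-0.003, -0.0015, 0, 0, 0, 0, -1],
  [-0.004, -0.002, 0, 0, 0, 0, -1],
  [-0.0055, -0.0025, 0, 0, 0, 0, -1],
  [-0.007, -0.003, 0, 0, 0, 0, -1],
  [-0.0085, -0.0035, 0, 0, 0, 0, -1],
  [-0.01, -0.0045, 0, 0, 0, 0, -1],
])

```text
time_s: 6.63
ee_pos: [0.5548, 0.1139, 0.0412]
eef_rot: [3.141, 0.004, 0.415]
force: [-0.5, -0.2, 0.8]
grip_width: 0.0002
```

```bash
python3 look.py 4
```

```text
{'time_s': np.float64(6.6333), 'ee_pos': array([0.5548, 0.1139, 0.0412]), 'eef_rot': array([3.1408, 0.0039, 0.4149]), 'force': array([-0.5002, -0.1802,  0.8323]), 'grip_width': np.float64(0.0002)}
```

View pics/s4z.png

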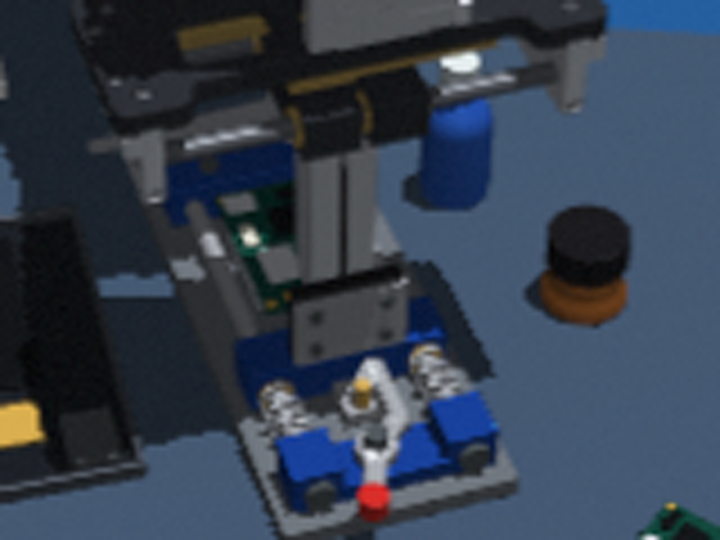

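The force has dropped to about 0 with the fingers 10 mm back, and the lug stopped partway with the hook in front of the pin, so the jaw is caught. Next I back off a little further and lift clear.

Call:
servo_tool([
  [-0.003, -0.001, 0, 0, 0, 0, -1],
  [-0.006, -0.003, 0, 0, 0, 0, -1],
  [-0.009, -0.004, 0.005, 0, 0, 0, -1],
  [-0.01, -0.0045, 0.02, 0, 0, 0, -1],
  [-0.01, -0.0045, 0.045, 0, 0, 0, -1],
  [-0.01, -0.0045, 0.08, 0, 0, 0, -1],
  [-0.01, -0.0045, 0.115, 0, 0, 0, -1],
  [-0.01, -0.0045, 0.15, 0, 0, 0, -1],
])

```text
time_s: 7.35
ee_pos: [0.544, 0.1091, 0.1932]
eef_rot: [3.141, 0.004, 0.415]
force: [-0.9, 0.1, -1.4]
grip_width: 0.0006
```

Call:
servo_tool([
  [-0.01, -0.025, 0.005, 0, 0, 0, -1],
  [-0.025, -0.06, 0.005, 0, 0, 0, -1],
  [-0.04, -0.098, 0.005, 0, 0, 0, -1],
  [-0.055, -0.135, 0.005, 0, 0, 0, -1],
  [-0.07, -0.172, 0.005, 0, 0, 0, -1],
  [-0.085, -0.21, 0.005, 0, 0, 0, -1],
  [-0.1, -0.247, 0.005, 0, 0, 0, -1],
  [-0.112, -0.28, 0.005, 0, 0, 0, -1],
])

```text
time_s: 8.02
ee_pos: [0.4305, -0.1727, 0.1988]
eef_rot: [3.14, 0.004, 0.414]
force: [-0.5, -0.1, 0.7]
grip_width: 0.0004
```

Call:
servo_tool([
  [-0.015, -0.03, 0, 0, 0, 0, -1],
  [-0.03, -0.065, 0, 0, 0, 0, -1],
  [-0.045, -0.1, 0, 0, 0, 0, -1],
  [-0.055, -0.135, 0, 0, 0, 0, -1],
  [-0.065, -0.165, 0, 0, 0, 0, -1],
  [-0.07, -0.185, 0, 0, 0, 0, -1],
  [-0.07, -0.19, 0, 0, 0, 0, -1],
  [-0.07, -0.19, 0, 0, 0, 0, -1],
])

```text
time_s: 8.68
ee_pos: [0.36, -0.3633, 0.1987]
eef_rot: [3.14, 0.004, 0.413]
force: [0.6, -0.3, 0.2]
grip_width: 0.0004
```

```bash
python3 look.py 5
python3 - <<'E'
from h import *
p=cams.camera('top'); save(p,'top5'); pickle.dump(p,open('top5.pkl','wb'))
cv2.imwrite('pics/top5z.png',cv2.resize(cv2.cvtColor(p['image'],cv2.COLOR_RGB2BGR)[170:320,200:360],None,fx=4,fy=4,interpolation=cv2.INTER_CUBIC))
for n in['board_mid','stop_pin','lug_back','flux_jar_mid','dropper_mid','phone_shell_mid','tweezers_mid']:
    print(n,[(round(r['p'],2),(np.array(r['at'])*[640,480]).round(1).tolist()) for r in cams.place_of(p,n)[:3]])
E
```

```text
{'time_s': np.float64(8.6833), 'ee_pos': array([ 0.36  , -0.3633,  0.1987]), 'eef_rot': array([3.1403, 0.0037, 0.4126]), 'force': array([ 0.5532, -0.26  ,  0.1533]), 'grip_width': np.float64(0.0004)}
board_mid [(0.63, [295.5, 255.5]), (0.58, [173.2, 199.0])]
stop_pin [(0.88, [451.4, 325.5]), (0.74, [256.5, 205.2])]
lug_back [(0.95, [462.6, 337.0]), (0.61, [260.9, 212.6])]
flux_jar_mid [(0.92, [213.3, 274.9])]
dropper_mid [(0.71, [254.7, 306.0]), (0.27, [284.3, 246.2])]
phone_shell_mid [(0.73, [351.9, 213.2])]
tweezers_mid [(0.83, [328.6, 319.6])]
```

View pics/top5z.png

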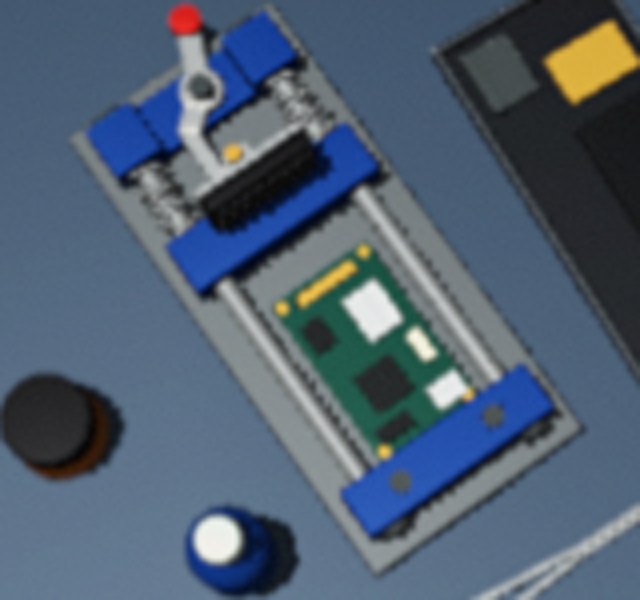

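View pics/s5z.png

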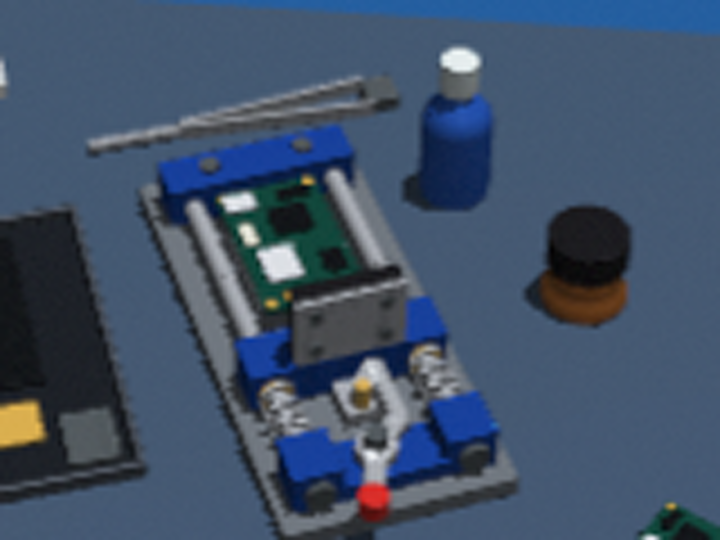

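The jaw is hooked half open: in the top zoom the lug moved from about (285,220) to (258,180), with the lever hook in front of the pin. The board is unmoved at (375,350) and the surrounding things are where they were. I'm handing in.

Run:
```python
from h import *
a=pickle.load(open('top0.pkl','rb')); b=pickle.load(open('top5.pkl','rb'))
f=lambda p,u,v,z:atz(p,(u+.5)/4-.5+200,(v+.5)/4-.5+170,z)
d=(f(b,233,153,.03)-f(a,261,190,.03))[:2]; print('jaw travel (pin)',d@[.9157,.4019])
d=(f(b,169,248,.03)-f(a,195,288,.03))[:2]; print('jaw travel (corner)',d@[.9157,.4019])
from station import hand_in
print(hand_in())
```

```text
jaw travel (pin) 0.017307555489265748
jaw travel (corner) 0.017593043201113556
the job is handed in; nothing more can be done
None
```

The holder is open: the jaw is hooked half open and the board lies free on its bed. I handed the job in at about 8.8 s of the 38 s allowed.

- **Push:** With the fingers shut, I pushed the ribbed front of the lug back to about 24 mm of jaw travel. The pictures gave 23–26 mm. I never touched the plate behind the lug, and the force on the tool was about 11 N at the readings taken while pushing.
- **Release:** I backed off slowly until the force dropped to about 0, then lifted clear and moved the arm away.
- **Last checks:** The top view puts the jaw at 17.3–17.6 mm against the expected 18 mm, which is within the camera error. The lever's hook sits behind the pin. The board, jar, dropper, phone housing and tweezers show no visible movement.

No check failed. The only odd reading was about 6 N of upward force while pushing, which I took to be friction on the lug. It went away when I released the jaw.

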